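# Nip up the ring nut of a sterile-filter housing with its bar

### The job

Take the steel bar off its rest and use it in the side holes of the filter housing's six-sided ring nut, moving it from hole to hole, to turn the nut clockwise seen from above until it comes up firm and the lid is drawn down snugly on its gasket; do not force it further, or the gasket is crushed. Turn the nut only with the bar, leave the jar, carton and flask where they stand, and lay the bar back in both notches of its rest.

Things in the scene. Friction and masses are not known exactly. Their poses are not given: they have to be found in the camera images.
- filter_housing: Fixed stainless filter housing on a dark steel base plate 190 x 190 x 12 mm; origin: centre of the plate's underside, z up along the nut's axis. Three upright guard posts, 16 mm in diameter, tops 112 mm above the table, stand 75 mm from the axis: one towards +x, two at 120 degrees either side of it. They block the bar's swing.
- front_gap (a point): Middle of the gap between the two front posts, facing -x of the housing (towards the robot), 75 mm from the axis, 92 mm above the table. In this gap a 12 mm bar pointing at the axis can swing about 46 degrees to either side before it meets a post.
- collar: Six-sided steel nut, 96 mm across flats, 111 across corners, 36 mm high; origin on its vertical axis at its underside, 74 mm above the table; top at 110 mm. A round hole in the middle of each flat points at the axis, one along +x, the others every 60 degrees, each marked by a dark rib on the top face. It turns either way against an even 0.2 N m, never changes height and stays where left.
- hole_mouth (a point): Mouth of the nut's hole that points along the nut's +x, 48 mm from the axis, 92 mm above the table. All six holes: 16 mm in diameter, 21 mm deep, level, mouth bevelled 2 mm. A bar in a hole bears mostly on the mouth's edge, so a torque on the nut is felt as a sideways force of about torque / 48 mm on the bar (0.2 N m: 4 N; 0.7 N m: 15 N), plus a moment.
- lid_top (a point): Top of the round steel lid (52 mm wide) over the nut, 125 mm above the housing's underside when loose. After 1.75 to 2.15 rad clockwise (unseen, differs) the nut comes up on the gasket: resistance jumps to 0.35 N m, then grows 4 N m per rad; the lid sinks 12 mm per rad. Snug from 0.47 N m (0.36 mm), crushed at 1.15 N m (2.4 mm); aim at 0.7 N m. Let go, it eases back slightly.
- bar_center (a point): Middle of the loose plain steel bar: 12 mm in diameter, 130 mm long, round ends, both alike, about 115 g; x axis along the bar. It starts level in the rest's two notches, 53 mm above the table. In a hole, fully home, its middle is 92 mm from the nut's axis. Gripped from above about 16 mm from the middle, on the half away from the nut, the fingers clear nut and posts.
- bar_rest: Fixed grey plastic rest with two V-notched uprights 96 mm apart (each 12 mm thick along the bar, tops 66 mm high) on a base 125 x 70 x 8 mm. Origin: centre of the underside; the bar lies along its x axis.
- rest_notch (a point): Where the middle of the bar belongs on the rest: midway between the notches, 53 mm above the table, x axis along the bar. The notches are open upward, 45 degree sides, about 36 mm wide at the top.
- jar: White plastic jar with green lid, 72 mm wide, 100 mm high, bystander; origin at the centre of its underside.
- carton: White paper carton 70 x 120 x 60 mm, bystander; origin at the centre of its underside.
- flask: Amber bottle with white cap, 50 mm wide, 110 mm high, bystander; origin at the centre of its underside.

How it is judged:
On the way, in this order (a step that is already met when the one before it is completed fails the run):
1. the bar is put into a side hole of the nut (horizontal distance between bar_center and collar below 0.104 m and z of bar_center in the frame of collar between 0.006 and 0.03 m), for 0.1 s.
2. with the bar in a hole, the nut is drawn up so that the lid sinks onto its gasket (horizontal distance between bar_center and collar below 0.112 m and z of lid_top in the frame of filter_housing below 0.12464 m), for 0.1 s.
At the end, for the whole second after the job is handed in: The lid is drawn down at least 0.36 mm (nut turned 0.03 rad or more onto the gasket) and no more than 2.4 mm, and the bar lies released in both notches of its rest, its middle within 23 mm of the middle of the rest and in line with it within 0.08 rad (z of lid_top in the frame of filter_housing between 0.1226 and 0.12464 m and horizontal distance between bar_center and rest_notch below 0.023 m and distance between bar_center and rest_notch below 0.024 m and angle between the x axis of bar_center and the x axis of rest_notch, either way round below 0.08 rad); the robot touches nothing.
It fails at once if the gasket is crushed: the lid is drawn down more than 2.4 mm (about 1.15 N m on the nut) (z of lid_top in the frame of filter_housing below 0.1226 m).
It fails at once if the fingers push the nut themselves (over 8 N) (contact force between the fingers and collar above 8 N).
It fails at once if a bystander is moved by more than 20 mm (distance of any of jar, carton, flask from where it was at the start of the episode above 0.02 m).
It also fails if it takes over 72 s, if anything falls off the work surface, if the arm or the gripper's body presses on something with over 40 N, if the wrist force passes 120 N, or if a joint passes its speed limit or range.

### The arm

A 6-joint arm with a two-finger parallel gripper is mounted at the origin on the work surface. World frame = base frame: x ahead of the robot, y to its left, z up, the work surface at z = 0. Lengths are in m, angles in rad, forces in N, time in s.
With the tool pointing down it reaches from about 0.3 to 0.875 m from the base axis. Payload 6.4 kg.
Tool frame: the origin (TCP) lies midway between the tips of the shut fingers; the grasp point (between the pads) lies 19 mm behind it (grasp_offset is the distance from the TCP to the grasp point, in m); z points along the fingers, y is the line along which they close (so a half turn about z gives the same grasp; the last joint's range is limited). The gripper opens to 85 mm and grips with 20 to 120 N. Pads are 22 mm wide; open, the fingers measure 114 mm over their backs; the gripper's body (76 mm by 85 mm) begins 54 mm behind the grasp point. The pads swing forward as they close: fully open they stand 13 mm farther back than shut.
Start: joints at [-1.486, 0.181, 1.607, -0, 1.354, -0.206], TCP at [0.165, -0.551, 0.231] pointing down, gripper open.
Joint ranges: [-2.99, 2.99], [-0.89, 2.07], [0.3, 2.58], [-1.14, 4.28], [0, 2.63], [-3.12, 3.12]. Speed limits (rad/s): [2.57, 2.57, 3.01, 3.14, 3.14, 3.14].

### API

Orientations are given as a unit quaternion [w, x, y, z].
In Python, from bench import * gives the robot as it stands. The module is installed in compiled form; this text tells all that it offers.
- The arm moves only by the tool servo_tool, never from a script. Its argument "commands" is text: rows parted by semicolons, each of 7 numbers parted by spaces: the turn, a rotation vector about the tool's x, y, z in rad, then the shift along the tool's x, y, z in mm, then the opening, from 0 (shut) to 1 (fully open). In form: wx wy wz dx dy dz claw; .... A call has 1 to 5 rows; each row shifts and turns the commanded pose from where the row before left it, along the tool's axes as they then stand; what a row does not reach is not made up. A row lasts 1/8 s, in which the tool goes at most 62.5 mm and 10.7 degrees, less where a joint would pass 70% of its speed; a pose out of reach is approached as far as the arm can. A call with a gripper value outside its range is refused whole. The fingers move at their own pace and stop on an object; the grip force is fixed at half the most. Time passes only in rows, so rows that do not move let the fingers close. It gives the time, the measured TCP pose, the force, the opening and the grip force at its end, in the units of the state.
- get_obs(): the state, without advancing time (a new reading comes with each control period).
- camera(name): name is "scene" or "top" or "wrist"; returns the picture (400x640x3 uint8, blue, green, red); there is no depth.
- calibration(name): a dict with "fx", "fy", "cx", "cy" (pixels), "k1" (the pictures are not rectified: a ray, as slopes to the right and down, at radius r is drawn at 1 + k1 r^2 times it, then the intrinsics apply), "R" (3x3) and "t" (3): a world point X has camera coordinates R X + t. Camera axes: x right, y down, z forward; pixel columns grow to the right and rows downward; lengths in m; the calibration is good to about 2 mm. A picture is of the moment at which its call begins: read the wrist's pose just before it. calibration takes no time and is no camera call; for the wrist camera it gives the pose at the moment of the call.
- hand_in(): hands the job in; it is judged then, once.
The state is a dict: "time_s": time; "q": joint angles; "dq": joint speeds; "joint_efforts": joint torques, N m; "eef_pos": TCP position; "eef_rot": TCP orientation; "wrist_force": force on the tool from outside, world axes, zero at the start; "torque": the same for the moment, N m; "opening": opening from 0.0 (shut) to 1.0 (fully open); "grasp_force": force on a finger pad.
Only numpy, scipy, OpenCV 4.12 (cv2) and the standard library are available. Lean on these libraries where they do the work, as an engineer would, in place of code of your own. Each camera call takes 0.05 s, during which the arm holds its last target. There are 200 camera calls.

## Working session

There is one attempt and no reset: what is moved stays moved. The work goes in short steps, Python scripts to look and compute and a tool call to move; the robot and the scene stay as the last step left them, time stands still between calls to the robot, and variables do not carry over. Pictures are saved under pics/ and viewed, at most 10 in all, crops included, and the job is handed in when it is done.

Besides the shell and the picture viewer there is one more tool, called after "Emit:" as name(argument=value, ...) on one line, values as JSON. servo_tool: Moves the arm, as the interface text tells. Its arguments: {"type":"object","properties":{"commands":{"type":"string"}},"required":["commands"]}

```bash
mkdir -p pics; ls
python3 - <<'E'
from bench import *
import cv2
o=get_obs(); print({k:o[k] for k in o})
a=camera("scene");b=camera("top")
cv2.imwrite("pics/scene0.png",a);cv2.imwrite("pics/top0.png",b)
for n in("scene","top"):print(n,calibration(n))
E
```

```text
pics
{'time_s': 0.0, 'q': array([-1.48629412e+00,  1.81523182e-01,  1.60799857e+00,  1.48656877e-05,
        1.35376507e+00, -2.06286770e-01]), 'dq': array([-1.08377972e-03, -3.42045368e-03, -2.49532649e-04,  8.48660387e-05,
       -3.52791303e-04,  7.98331148e-05]), 'joint_efforts': array([ 7.98486999e-04, -4.44872475e+01, -3.51335156e+01, -3.03214092e-04,
        8.85652931e-03, -4.57276329e-06]), 'eef_pos': array([ 0.16483969, -0.55030759,  0.23039873]), 'eef_rot': array([-8.45075388e-04,  9.89448706e-01,  1.44881123e-01,  5.87928584e-05]), 'wrist_force': array([-0.08800183, -0.53381791, -1.11558148]), 'torque': array([-0.00637001, -0.0241002 , -0.0011845 ]), 'grasp_force': 0.0, 'opening': 1.0030185979576731}
scene {'fx': 454.980581272208, 'fy': 454.980581272208, 'cx': 317.6364453443802, 'cy': 201.19373906123377, 'k1': -0.11847212855056301, 'R': array([[ 0.06873549,  0.99753459,  0.01414813],
       [ 0.69816371, -0.0379673 , -0.71493071],
       [-0.71263095,  0.05901882, -0.69905215]]), 't': array([-0.07598734, -0.33642516,  1.73044371])}
top {'fx': 503.11618150333635, 'fy': 503.11618150333635, 'cx': 317.251419159223, 'cy': 197.80432102988627, 'k1': -0.014226746425144727, 'R': array([[-0.02277099, -0.99966267,  0.01249145],
       [-0.98251334,  0.02006731, -0.18510765],
       [ 0.18479454, -0.0164881 , -0.98263886]]), 't': array([0.03499005, 0.58055677, 1.30224104])}
```

View pics/top0.png

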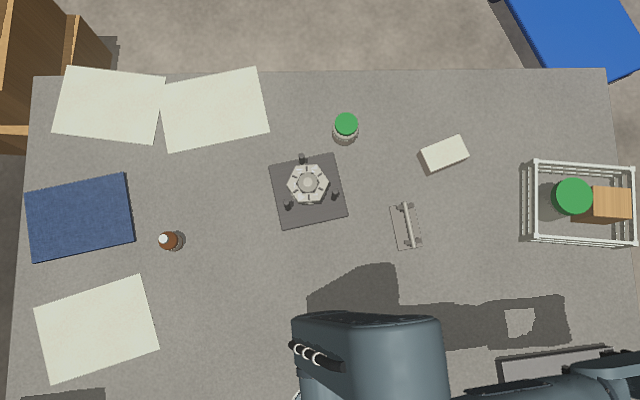

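View pics/scene0.png

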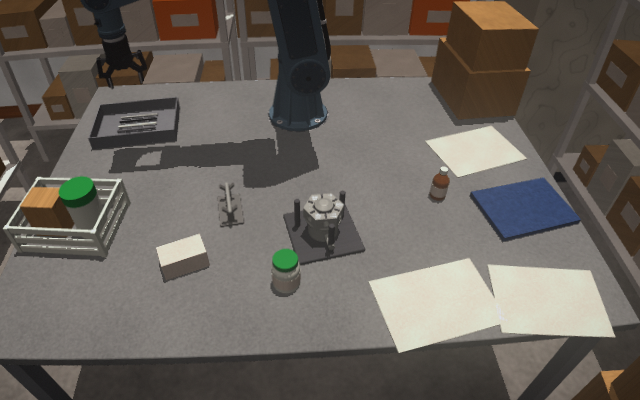

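The top view shows the housing near (308,186), the bar and rest near (407,226), the jar at (346,125), the carton at (444,154) and the flask at (170,240). The scene view agrees.

```bash
cat > h.py <<'E'
import numpy as np, cv2
from bench import *
from scipy.spatial.transform import Rotation as Ro
def K(c): return np.array([[c['fx'],0,c['cx']],[0,c['fy'],c['cy']],[0,0,1]])
def ray(c,px):
    # drawn = s*(1+k1 r^2): cv2 radial model
    n=cv2.undistortPoints(np.array([[px]],float),K(c),np.array([c['k1'],0,0,0,0]))[0,0]
    d=np.asarray(c['R']).T@np.array([n[0],n[1],1.]); o=-np.asarray(c['R']).T@c['t']
    return o,d
def onz(c,px,z):
    o,d=ray(c,px); return o+d*(z-o[2])/d[2]
def proj(c,X):
    return cv2.projectPoints(np.array(X,float).reshape(-1,3),cv2.Rodrigues(np.asarray(c['R']))[0],np.asarray(c['t'],float),K(c),np.array([c['k1'],0,0,0,0]))[0][:,0]
def tcpR(o=None):
    q=(o or get_obs())['eef_rot']; return Ro.from_quat([q[1],q[2],q[3],q[0]])
def st():
    o=get_obs(); R=tcpR(o).as_matrix()
    print('t',round(o['time_s'],2),'p',o['eef_pos'].round(4),'x',R[:,0].round(3),'z',R[:,2].round(3),'F',o['wrist_force'].round(1),'M',o['torque'].round(2),'op',round(o['opening'],3),'g',round(o['grasp_force'],1),'q',o['q'].round(2))
def delta(p,yaw,tilt0=True,o=None):
    "print total rotvec/shift (tool frame) to get TCP to p, tool down with tool x-axis heading yaw"
    o=o or get_obs(); R=tcpR(o)
    x=np.array([np.cos(yaw),np.sin(yaw),0]); z=np.array([0,0,-1.]); T=Ro.from_matrix(np.c_[x,np.cross(z,x),z])
    print('rot',(R.inv()*T).as_rotvec().round(4),'shift mm in present axes',(R.inv().apply(np.array(p)-o['eef_pos'])*1000).round(1))
E
python3 - <<'E'
from h import *
im=cv2.imread('pics/top0.png')
cv2.imwrite('pics/topc.png',cv2.resize(im[110:260,250:450],None,fx=4,fy=4,interpolation=cv2.INTER_CUBIC))
c=calibration('top')
for n,p,z in(('nut',(308,185),.11),('lid',(308,182),.125),('bar',(407,225),.053),('jar',(346,123),.1),('flask',(164,239),.11)):print(n,onz(c,p,z).round(3))
s=calibration('wrist');print(s)
E
```

```text
nut [0.605 0.047 0.11 ]
lid [0.61  0.046 0.125]
bar [ 0.502 -0.216  0.053]
jar [ 0.775 -0.058  0.1  ]
flask [0.472 0.415 0.11 ]
{'fx': 305.06890801460924, 'fy': 305.06890801460924, 'cx': 319.4599796132188, 'cy': 198.7875561554299, 'k1': -0.012915430293290023, 'R': array([[ 2.86401323e-01, -9.58109658e-01, -4.06162345e-04],
       [-9.25328715e-01, -2.76712225e-01,  2.59224060e-01],
       [-2.48477465e-01, -7.38662801e-02, -9.65817127e-01]]), 't': array([-0.57462754, -0.03315706,  0.37682489])}
```

View pics/topc.png

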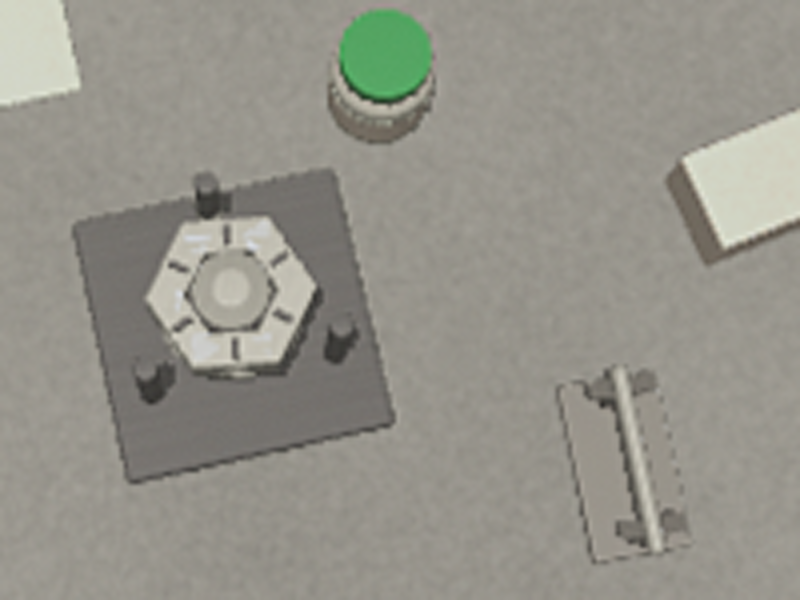

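Cropped top view: the ribs put one hole nearly facing the robot, and the bar heads about +0.2 rad, as does the housing. I'll move above the rest and look with the wrist camera.

Emit:
servo_tool(commands="0 0 0 39 -22 -2 1;0 0 0 39 -22 -2 1;0 0 0 39 -22 -2 1;0 0 0 39 -22 -2 1;0 0 0 39 -22 -2 1")

```text
time_s: 0.72
eef_pos: [0.3209, -0.3882, 0.241]
eef_rot: [-0.0, 0.989, 0.145, -0.0]
wrist_force: [0.7, -0.0, -0.3]
opening: 0.999
grasp_force: 0.0
```

Emit:
servo_tool(commands="0 0 0.03 39 -22 -2 1;0 0 0.03 39 -22 -2 1;0 0 0.03 39 -22 -2 1;0 0 0 39 -22 -2 1;0 0 0 0 0 0 1")

```text
time_s: 1.35
eef_pos: [0.4515, -0.2642, 0.249]
eef_rot: [-0.0, 0.995, 0.102, 0.0]
wrist_force: [-0.8, -0.6, -0.0]
opening: 0.999
grasp_force: 0.0
```

Run:
```python
from h import *
import pickle
st(); c=calibration('wrist'); a=camera('wrist'); cv2.imwrite('pics/w1.png',a); pickle.dump(c,open('w1.pkl','wb'))
print('cam',(-c['R'].T@c['t']).round(3))
print(proj(c,[[.502,-.216,.053],[.607,.047,.11]]).round(0))
```

```text
t 1.35 p [ 0.4515 -0.2642  0.249 ] x [0.979 0.204 0.   ] z [ 0.     0.001 -1.   ] F [-0.8 -0.6 -0. ] M [ 0.02  0.02 -0.01] op 0.999 g 0.0 q [-0.76  0.05  1.72  0.    1.38  0.61]
cam [ 0.516 -0.251  0.391]
[[285. 123.]
 [-29. -79.]]
```

View pics/w1.png

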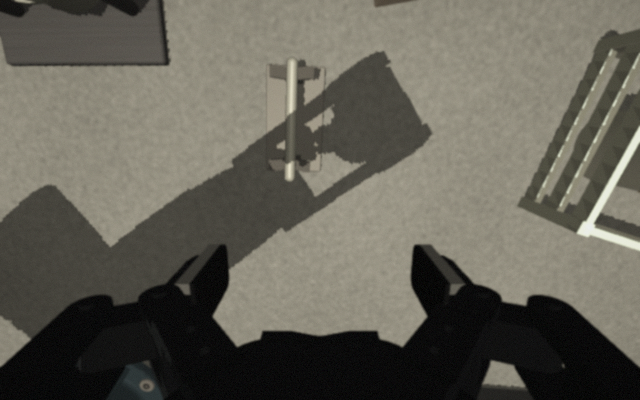

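The wrist view shows the bar running from (292,59) to (290,181), standing on its rest, with part of the housing at top left.

Run:
```python
from h import *
import pickle
c=pickle.load(open('w1.pkl','rb'))
def rep(c,e):
    P=[onz(c,x,.053) for x in e]; m=(P[0]+P[1])/2; d=P[0]-P[1]
    print('mid',m.round(4),'len',np.linalg.norm(d).round(4),'yaw',np.arctan2(d[1],d[0]).round(4)); return m,np.arctan2(d[1],d[0])
m,y=rep(c,[(292,58.5),(290,181.5)])
t=calibration('top'); f=lambda u,v:(250+(u+.5)/4-.5,110+(v+.5)/4-.5)
rep(t,[f(618,366),f(655,552)])
g=m-.016*np.array([np.cos(y),np.sin(y),0]); g[2]=.16
delta(g,y)
# nut, top view
L=onz(t,f(229,288),.125);print('lid',L)
ribs=[f(227,235),f(281,257),f(283,317),f(235,349),f(182,324),f(178,266)]
P=np.array([onz(t,x,.11) for x in ribs]);C=P.mean(0);d=P-C;print('nut',C,np.linalg.norm(d,axis=1).round(4));print(np.degrees(np.arctan2(d[:,1],d[:,0])).round(1))
posts=[f(206,178),f(342,324),f(150,366)]
Q=np.array([onz(t,x,.112) for x in posts]);print('posts',Q.round(4),Q.mean(0));d=Q-Q.mean(0);print(np.linalg.norm(d,axis=1),np.degrees(np.arctan2(d[:,1],d[:,0])).round(1))
```

```text
mid [ 0.5032 -0.2224  0.053 ] len 0.1285 yaw 0.1644
mid [ 0.5045 -0.2209  0.053 ] len 0.1272 yaw 0.1404
rot [-0.0005  0.0006  0.0393] shift mm in present axes [ 44.4 -31.9  88.9]
lid [0.61061643 0.0492993  0.125     ]
nut [0.61181071 0.04808644 0.11      ] [0.0376 0.0397 0.0378 0.0383 0.0384 0.0384]
[   2.9  -56.1 -118.1 -177.2  123.3   62.9]
posts [[ 0.6876  0.063   0.112 ]
 [ 0.5882 -0.0232  0.112 ]
 [ 0.5632  0.1011  0.112 ]] [0.61297994 0.04696397 0.112     ]
[0.07629661 0.07444679 0.07359041] [  12.1 -109.4  132.6]
```

Emit:
servo_tool(commands="0 0 0.02 22 -16 30 1;0 0 0.02 22 -16 35 1;0 0 0 0 0 35 1;0 0 0 0 0 35 1;0 0 0 0 0 25 1")

```text
time_s: 2.02
eef_pos: [0.4855, -0.227, 0.0873]
eef_rot: [-0.001, 0.997, 0.08, -0.001]
wrist_force: [0.5, 0.4, 0.2]
opening: 1.002
grasp_force: 0.0
```

Run:
```python
from h import *
import pickle
st(); c=calibration('wrist'); a=camera('wrist'); cv2.imwrite('pics/w2.png',a); pickle.dump(c,open('w2.pkl','wb'))
o=get_obs();R=tcpR().as_matrix()
y=.1644;m=np.array([.5032,-.2224,.053])
print(proj(c,[m+s*.065*np.array([np.cos(y),np.sin(y),0]) for s in(1,-1)]).round(0))
```

```text
t 2.02 p [ 0.4855 -0.227   0.0873] x [ 0.987  0.159 -0.002] z [-0.002  0.001 -1.   ] F [0.5 0.4 0.2] M [ 0.03 -0.03 -0.03] op 1.002 g 0.0 q [-0.66  0.27  1.81 -0.    1.06  0.75]
[[315.  83.]
 [317. 294.]]
```

View pics/w2.png

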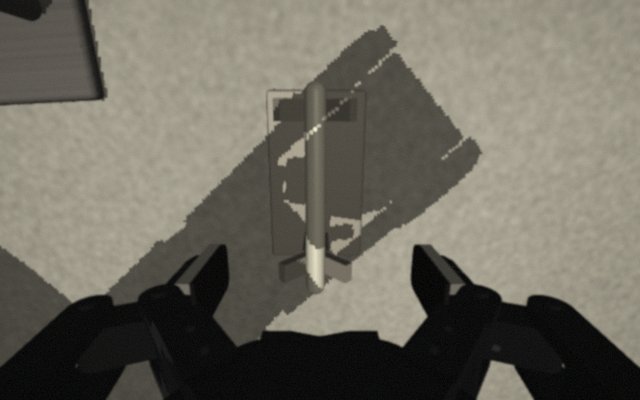

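The bar ends are at (315,83) and (317,293), exactly where predicted. I'll correct by 2 mm, descend and grip.

Emit:
servo_tool(commands="0 0 0.005 2 -1.7 22 1;0 0 0 0 0 22 1;0 0 0 0 0 8 1;0 0 0 0 0 0 0;0 0 0 0 0 0 0")

```text
time_s: 2.7
eef_pos: [0.4893, -0.2253, 0.0383]
eef_rot: [0.001, 0.997, 0.078, 0.001]
wrist_force: [0.6, 0.5, 1.1]
opening: 0.604
grasp_force: 0.0
```

Emit:
servo_tool(commands="0 0 0 0 0 0 0;0 0 0 0 0 0 0;0 0 0 0 0 0 0;0 0 0 0 0 0 0")

```text
time_s: 3.2
eef_pos: [0.4889, -0.2237, 0.0379]
eef_rot: [-0.001, 0.997, 0.078, 0.0]
wrist_force: [0.3, 4.6, 6.1]
opening: 0.117
grasp_force: 58.5
```

```bash
python3 -c "
from h import *
st()"
```

```text
t 3.2 p [ 0.4889 -0.2237  0.0379] x [0.988 0.155 0.   ] z [-0.     0.001 -1.   ] F [0.3 4.6 6.1] M [ 0.71  0.15 -0.03] op 0.117 g 58.5 q [-0.65  0.36  1.83  0.    0.96  0.76]
```

Emit:
servo_tool(commands="0 0 0 0 0 -20 0;0 0 0 0 0 -50 0;0 0 0 0 -20 -50 0;0 0 0 0 -50 -5 0;0 0 0 0 -50 0 0")

```text
time_s: 3.82
eef_pos: [0.4705, -0.1053, 0.1636]
eef_rot: [0.001, 0.997, 0.077, 0.001]
wrist_force: [0.9, 0.8, -1.0]
opening: 0.115
grasp_force: 58.7
```

Emit:
servo_tool(commands="0 0 0 0 -50 0 0;0 0 0 0 -50 0 0;0 0 0.05 2 -47 0 0;0 0 0.053 0 0 0 0;0 0 0 0 0 0 0")

```text
time_s: 4.45
eef_pos: [0.4492, 0.0401, 0.1624]
eef_rot: [0.0, 1.0, 0.027, 0.0]
wrist_force: [0.6, -0.4, -0.7]
opening: 0.114
grasp_force: 58.8
```

Run:
```python
from h import *
import pickle
st(); c=calibration('wrist'); a=camera('wrist'); cv2.imwrite('pics/w3.png',a); pickle.dump(c,open('w3.pkl','wb'))
print(proj(c,[[.612,.048,.125],[.612,.048,.11],[.564,.0455,.11]]).round(0))
```

```text
t 4.45 p [0.4492 0.0401 0.1624] x [0.998 0.055 0.   ] z [ 0. -0. -1.] F [ 0.6 -0.4 -0.7] M [-0.03  0.03 -0.01] op 0.114 g 58.8 q [-0.18 -0.02  1.98 -0.    1.19  1.34]
[[321. -88.]
 [321. -70.]
 [320.  28.]]
```

View pics/w3.png

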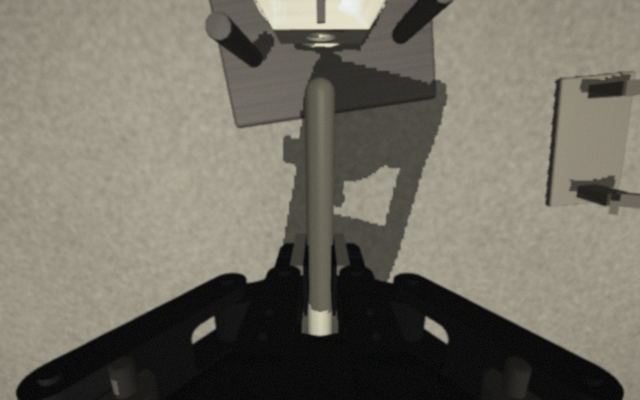

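Wrist view: the bar's tip is at (320,78), its tail at about (319,330), and the hole mouth at about (322,39) with its rib at (321,10). They are nearly aligned already.

Run:
```python
from h import *
import pickle
c=pickle.load(open('w3.pkl','rb'))
print('hole',onz(c,(322,38),.092),'rib',onz(c,(321,10),.11))
a=onz(c,(320,77),.1624+.0151);b=onz(c,(319.3,300),.1624+.0151);d=a-b
print('bar tip',a,'yaw',np.arctan2(d[1],d[0]), b)
im=cv2.cvtColor(cv2.imread('pics/w3.png'),6)
for v in(110,150,190,230):
    r=im[v,280:360].astype(int); print(v,''.join(f'{x:4d}' for x in r[15:65]))
```

```text
hole [0.56294949 0.04437432 0.092     ] rib [0.57331077 0.04569944 0.11      ]
bar tip [0.52954649 0.04407216 0.1775    ] yaw 0.05159538894597666 [0.43106032 0.03898621 0.1775    ]
110  107 107 105 105  98  87  81  70  53  49  55  67  67  76  80  86  89  88  92  89  95  94 102 105 112 117 118 116 111 108 104 100 100  98  98  93  88  82  74  61  50  41  42  38  42  41  36  39  37  35
150   74  78  77  77  72  73  74  72  71  69  60  65  66  74  80  84  88  91  90  90  91  96 100 102 107 111 114 114 110 106 103 102  98  98  94  91  90  83  75  75  78  73  75  77  77  74  75  73  71  75
190   74  74  75  75  72  75  74  75  75  72  69  63  65  70  79  83  86  90  94  90  90  92  98  99 106 106 108 105 106 102 107 104 101  96  97  91  86  80  73  67  70  73  72  73  72  72  78  97 130 142
230   77  73  74  76  78  73  75  76  74  77  71  63  63  69  74  78  85  86  89  91  91  93  96 100 100 100 105 104 104 102 102 100 100  97  94  91  81  77  74  72  75  77  75  75  74  75  71  73  74  73
```

Emit:
servo_tool(commands="0 0 0 0 0 30 0;0 0 0 0 1 30 0;0 0 0 10 0 20 0;0 0 0 10 0 5 0;0 0 0 0 0 0 0")

```text
time_s: 5.12
eef_pos: [0.4704, 0.039, 0.0776]
eef_rot: [0.0, 1.0, 0.026, 0.0]
wrist_force: [-0.7, 1.1, -0.6]
opening: 0.114
grasp_force: 58.8
```

Run:
```python
from h import *
import pickle
st(); c=calibration('wrist'); a=camera('wrist'); pickle.dump(c,open('w4.pkl','wb'));t=calibration('scene');s=camera('scene')
cv2.imwrite('pics/w4.png',np.vstack([cv2.resize(a[0:200,200:440],(720,600))[:300] if 0 else cv2.resize(a[0:150,220:420],(800,600))[:300],cv2.resize(s[160:235,230:430],(800,300),interpolation=cv2.INTER_CUBIC)]))
```

```text
t 5.12 p [0.4704 0.039  0.0776] x [0.999 0.052 0.   ] z [ 0. -0. -1.] F [-0.7  1.1 -0.6] M [-0.02  0.02  0.03] op 0.114 g 58.8 q [-0.17  0.16  1.98 -0.    1.    1.35]
```

View pics/w4.png

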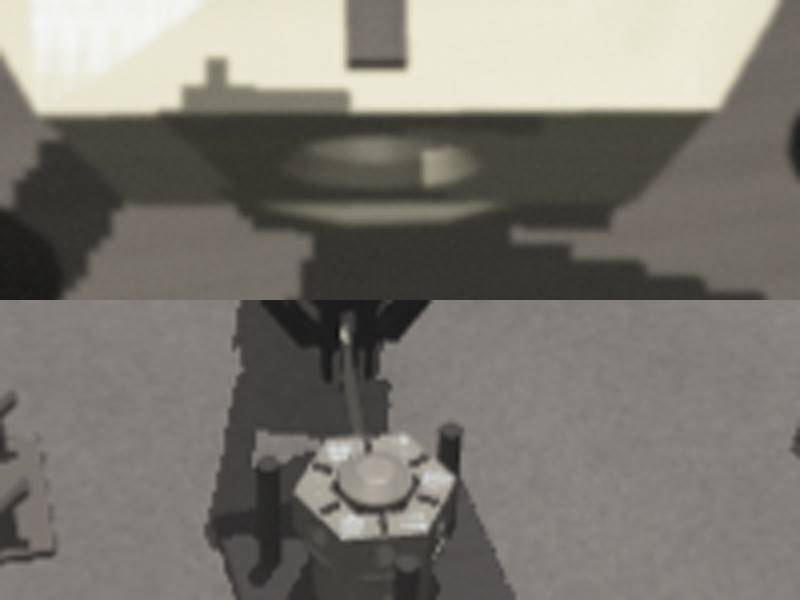

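The wrist crop shows the hole at full-image (315.5,40.7) and its rib at x≈314.5. The bar needs to go about 1.5–2 mm left (+y). I'll work out the exact amount.

Run:
```python
from h import *
import pickle
c=pickle.load(open('w4.pkl','rb')); o=get_obs();R=tcpR()
for p,z in (((315.5,40.7),.092),((314.3,16),.11),((229.5,28),.11),((400,28),.11)):
    X=onz(c,p,z); print(X.round(4),(R.inv().apply(X-o['eef_pos'])*1000).round(1))
c3=pickle.load(open('w3.pkl','rb'))
# bar in tool frame from w3 (pose 0.4492,0.0401,0.1624, x heading .055)
for p in((320,77),(319.3,230)):
    X=onz(c3,p,.1775); print((R.inv().apply(X-np.array([.4492,.0401,.1624]))*1000).round(1))
g=camera('wrist');im=cv2.cvtColor(g,6)
for v in(100,160,220):print(v,''.join(f'{x:4d}' for x in im[v,295:345]))
```

```text
[0.5637 0.0452 0.092 ] [ 94.   -1.  -13.9]
[0.567  0.0455 0.11  ] [ 97.3  -1.1 -31.9]
[0.5621 0.0728 0.11  ] [ 93.8 -28.7 -31.9]
[0.565  0.0176 0.11  ] [ 93.8  26.7 -31.9]
[ 80.5   0.3 -15. ]
[ 17.1   0.1 -15.1]
100   51  51  52  52  55  53  52  53  55  55  62  72  78  87  90  96 100 100 101 102 109 110 115 121 127 130 132 132 125 120 116 115 112 109 107 106 101  95  85  72  59  52  53  51  50  53  51  52  53  52
160   85  82  87  85  80  85  86  85  86  82  74  69  75  82  89  92 101 101 103 104 104 106 112 115 122 121 126 124 121 119 115 116 112 111 108 103  99  92  83  82  83  86  86  85  86  86  88  87  87  86
220   85  85  85  84  83  85  84  83  86  87  81  74  74  77  86  90  99  99 101 102 104 106 109 112 117 115 117 118 118 118 114 113 113 110 107 103  96  89  83  84  86  85  87  87 117 158 169 174 174 177
```

Emit:
servo_tool(commands="0 0 0 8 -1.2 0.5 0;0 0 0 6 0 0 0;0 0 0 5 0 0 0;0 0 0 5 0 0 0;0 0 0 0 0 0 0")

```text
time_s: 5.9
eef_pos: [0.4936, 0.042, 0.0768]
eef_rot: [0.0, 1.0, 0.026, 0.0]
wrist_force: [-0.2, -0.6, -0.9]
opening: 0.113
grasp_force: 58.8
```

```bash
python3 -c "
from h import *
st()"
```

```text
t 5.9 p [0.4936 0.042  0.0768] x [0.999 0.053 0.   ] z [ 0.  0. -1.] F [-0.2 -0.6 -0.9] M [ 0.01 -0.    0.03] op 0.113 g 58.8 q [-0.16  0.21  1.92  0.    1.01  1.36]
```

Emit:
servo_tool(commands="0 0 0 4 0 0 0;0 0 0 3 0 0 0;0 0 0 2 0 0 0;0 0 0 0 0 0 0")

```text
time_s: 6.4
eef_pos: [0.5024, 0.0425, 0.0768]
eef_rot: [0.0, 1.0, 0.026, 0.0]
wrist_force: [-0.2, -0.6, -1.5]
opening: 0.115
grasp_force: 58.8
```

```bash
python3 -c "
from h import *
st()"
```

```text
t 6.4 p [0.5024 0.0425 0.0768] x [0.999 0.053 0.   ] z [ 0. -0. -1.] F [-0.2 -0.6 -1.5] M [-0.01  0.    0.  ] op 0.115 g 58.8 q [-0.15  0.23  1.9  -0.    1.01  1.37]
```

Emit:
servo_tool(commands="0 0 0.06 0.2 -6.6 0 0;0 0 0.06 0.2 -6.6 0 0;0 0 0 0 0 0 0")

```text
time_s: 6.78
eef_pos: [0.5022, 0.0554, 0.0768]
eef_rot: [0.0, 0.999, -0.033, -0.0]
wrist_force: [-0.9, -3.5, -0.4]
opening: 0.115
grasp_force: 59.0
```

```bash
python3 -c "
from h import *
st()"
```

```text
t 6.78 p [0.5022 0.0554 0.0768] x [ 0.998 -0.066 -0.   ] z [-0.    -0.001 -1.   ] F [-0.9 -3.5 -0.4] M [-0.56  0.12 -0.2 ] op 0.115 g 59.0 q [-0.12  0.23  1.9  -0.    1.01  1.51]
```

Emit:
servo_tool(commands="0 0 0.11 0.7 -12 0 0;0 0 0.11 0.7 -12 0 0;0 0 0.11 0.7 -12 0 0;0 0 0.1 0.5 -10.9 0 0;0 0 0 0 0 0 0")

```text
time_s: 7.4
eef_pos: [0.5151, 0.1005, 0.0766]
eef_rot: [0.0, 0.97, -0.245, -0.0]
wrist_force: [-1.8, -1.4, -1.3]
opening: 0.111
grasp_force: 59.0
```

Run:
```python
from h import *
import pickle
st(); c=calibration('wrist'); a=camera('wrist'); pickle.dump(c,open('w5.pkl','wb'));cv2.imwrite('pics/w5.png',a)
```

```text
t 7.4 p [0.5151 0.1005 0.0766] x [ 0.88  -0.475 -0.001] z [-0.001 -0.    -1.   ] F [-1.8 -1.4 -1.3] M [-0.41  0.19 -0.09] op 0.111 g 59.0 q [-0.03  0.27  1.85 -0.    1.03  2.03]
```

View pics/w5.png

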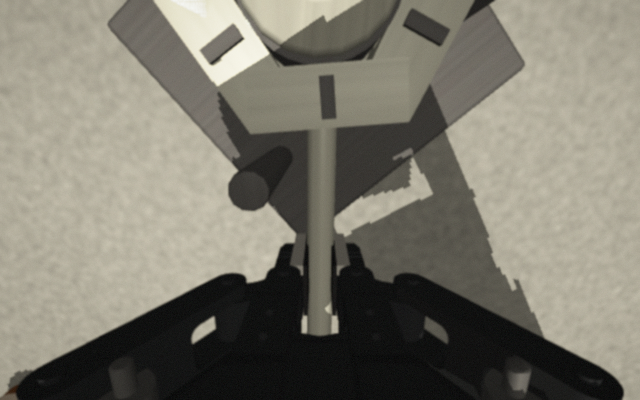

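The bar is in the hole and the nut has turned. The flat's edge runs (250,134)–(412,121), the rib is at (321,76)–(331,118), and a guard post is at (248,190), clear of the bar. I'll measure the nut.

```bash
cat >> h.py <<'E'
def nut(c,e0,e1,ribs):
    A,B=onz(c,e0,.11),onz(c,e1,.11); d=(B-A)/np.linalg.norm(B-A); n=np.array([-d[1],d[0],0])
    print('edge len (.0555)',np.linalg.norm(B-A).round(4),'hole heading',np.arctan2(n[1],n[0]).round(4),'axis from edge',((A+B)/2+.048*n).round(4))
    for r0,r1 in ribs:
        P,Q=onz(c,r0,.11),onz(c,r1,.11); v=Q-P; print(' rib mid',((P+Q)/2).round(4),'heading',np.arctan2(v[1],v[0]).round(3))
E
python3 - <<'E'
from h import *
import pickle
c=pickle.load(open('w5.pkl','rb'))
nut(c,(250,134),(412,121),[((329,119),(326,76)),((204,57),(241,31)),((446,38),(409,15))])
E
```

```text
edge len (.0555) 0.0563 hole heading -0.4166 axis from edge [0.6117 0.048  0.11  ]
 rib mid [0.5769 0.0638 0.11  ] heading -0.415
 rib mid [0.6079 0.0861 0.11  ] heading -1.519
 rib mid [0.581  0.0252 0.11  ] heading 0.588
```

Emit:
servo_tool(commands="0 0 -0.04 0 4 0 0;0 0 0 -15 0 0 0;0 0 0 -30 0 0 0;0 0 0 0 0 0 0")

```text
time_s: 7.95
eef_pos: [0.4703, 0.118, 0.0763]
eef_rot: [-0.0, 0.974, -0.226, -0.001]
wrist_force: [0.9, -1.0, -0.7]
opening: 0.116
grasp_force: 58.8
```

```bash
python3 -c "
from h import *
st()"
```

```text
t 7.95 p [0.4703 0.118  0.0763] x [ 0.898 -0.44  -0.002] z [-0.002  0.001 -1.   ] F [ 0.9 -1.  -0.7] M [0.02 0.   0.01] op 0.116 g 58.8 q [-0.    0.19  1.95  0.    1.01  2.03]
```

Emit:
servo_tool(commands="0 0 -0.155 1.9 24.3 0 0;0 0 -0.155 1.9 24.3 0 0;0 0 -0.155 1.9 24.3 0 0;0 0 -0.155 1.9 24.3 0 0;0 0 -0.155 1.9 24.3 0 0")

```text
time_s: 8.57
eef_pos: [0.4651, -0.0026, 0.0771]
eef_rot: [0.0, 0.987, 0.161, 0.0]
wrist_force: [0.0, 0.4, -0.9]
opening: 0.112
grasp_force: 58.8
```

Emit:
servo_tool(commands="0 0 -0.155 1.9 24.3 0 0;0 0 -0.155 1.9 24.3 0 0;0 0 0 0 0 0 0;0 0 0 0 0 0 0")

```text
time_s: 9.07
eef_pos: [0.4866, -0.0446, 0.0766]
eef_rot: [-0.0, 0.952, 0.308, -0.0]
wrist_force: [0.1, -0.6, -0.8]
opening: 0.114
grasp_force: 58.8
```

Run:
```python
from h import *
import pickle
st(); c=calibration('wrist'); a=camera('wrist'); pickle.dump(c,open('w6.pkl','wb'));cv2.imwrite('pics/w6.png',cv2.resize(a[0:150,220:420],(800,600)))
```

```text
t 9.07 p [ 0.4866 -0.0446  0.0766] x [ 0.811  0.585 -0.   ] z [-0.001  0.001 -1.   ] F [ 0.1 -0.6 -0.8] M [0.05 0.01 0.05] op 0.114 g 58.8 q [-0.34  0.2   1.94  0.    1.01  0.61]
```

View pics/w6.png

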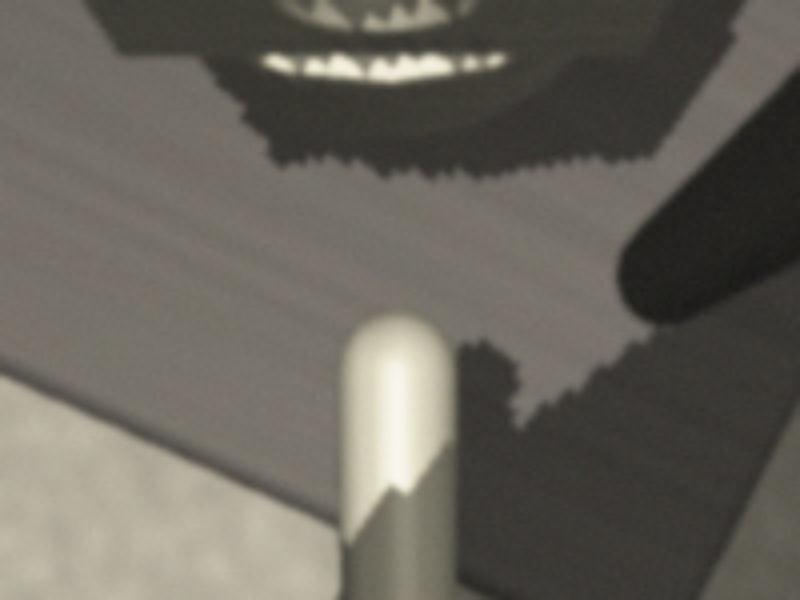

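The hole centre is at about x=315 and the bar at x≈320, so the bar must go about 2 mm left. The geometry gives the same. I'll insert.

Emit:
servo_tool(commands="0 0 -0.006 8 -1.3 0 0;0 0 0 9 0 0 0;0 0 0 8 0 0 0;0 0 0 6 0 0 0;0 0 0 0 0 0 0")

```text
time_s: 9.75
eef_pos: [0.5117, -0.0254, 0.0768]
eef_rot: [0.0, 0.95, 0.312, 0.0]
wrist_force: [-0.5, 1.0, -1.9]
opening: 0.117
grasp_force: 58.8
```

```bash
python3 -c "
from h import *
st()"
```

```text
t 9.75 p [ 0.5117 -0.0254  0.0768] x [0.805 0.593 0.   ] z [ 0. -0. -1.] F [-0.5  1.  -1.9] M [-0.03  0.05  0.01] op 0.117 g 58.8 q [-0.28  0.24  1.88 -0.    1.02  0.65]
```

Emit:
servo_tool(commands="0 0 0 6 0 0 0;0 0 0 5 0 0 0;0 0 0 4 0 0 0;0 0 0 0 0 0 0")

```text
time_s: 10.25
eef_pos: [0.5236, -0.0167, 0.0768]
eef_rot: [0.0, 0.95, 0.312, 0.0]
wrist_force: [0.2, 0.3, -2.1]
opening: 0.112
grasp_force: 58.8
```

```bash
python3 -c "
from h import *
st();o=get_obs();d=np.array([.6117,.048])-o['eef_pos'][:2];print(np.hypot(*d),np.arctan2(d[1],d[0]))"
```

```text
t 10.25 p [ 0.5236 -0.0167  0.0768] x [0.806 0.592 0.   ] z [ 0. -0. -1.] F [ 0.2  0.3 -2.1] M [-0.    0.08  0.02] op 0.112 g 58.8 q [-0.26  0.27  1.85  0.    1.02  0.68]
0.10930470179517299 0.633485176999758
```

Emit:
servo_tool(commands="0 0 0.11 0.66 -12 0 0;0 0 0.11 0.66 -12 0 0;0 0 0.11 0.66 -12 0 0;0 0 0.11 0.66 -12 0 0;0 0 0.11 0.66 -12 0 0")

```text
time_s: 10.88
eef_pos: [0.5025, 0.038, 0.0769]
eef_rot: [0.001, 0.999, 0.04, 0.0]
wrist_force: [-0.6, -4.1, -0.5]
opening: 0.114
grasp_force: 59.4
```

```bash
python3 -c "
from h import *
st();o=get_obs();d=np.array([.6117,.048])-o['eef_pos'][:2];print(np.hypot(*d),np.arctan2(d[1],d[0]))"
```

```text
t 10.88 p [0.5025 0.038  0.0769] x [0.997 0.079 0.   ] z [ 0.    -0.002 -1.   ] F [-0.6 -4.1 -0.5] M [-0.73 -0.05 -0.29] op 0.114 g 59.4 q [-0.16  0.23  1.9  -0.    1.01  1.33]
0.10964165441472089 0.0917261473054917
```

Emit:
servo_tool(commands="0 0 0.115 0.7 -12.6 0 0;0 0 0.115 0.7 -12.6 0 0;0 0 0.115 0.7 -12.6 0 0;0 0 0.115 0.7 -12.6 0 0;0 0 0.115 0.7 -12.6 0 0")

```text
time_s: 11.5
eef_pos: [0.5142, 0.0993, 0.0765]
eef_rot: [0.001, 0.969, -0.245, -0.001]
wrist_force: [-2.6, -3.8, -0.6]
opening: 0.117
grasp_force: 59.6
```

Emit:
servo_tool(commands="0 0 0 0 0 0 0")

```text
time_s: 11.62
eef_pos: [0.5147, 0.0997, 0.0766]
eef_rot: [0.0, 0.97, -0.242, -0.0]
wrist_force: [-1.4, -3.3, 0.6]
opening: 0.115
grasp_force: 59.2
```

Run:
```python
from h import *
import pickle
st();o=get_obs();d=np.array([.6117,.048])-o['eef_pos'][:2];print(np.hypot(*d),np.arctan2(d[1],d[0]))
c=calibration('wrist'); a=camera('wrist'); pickle.dump(c,open('w7.pkl','wb'));cv2.imwrite('pics/w7.png',a[0:220,150:490])
```

```text
t 11.62 p [0.5147 0.0997 0.0766] x [ 0.883 -0.47  -0.001] z [-0.001 -0.001 -1.   ] F [-1.4 -3.3  0.6] M [-0.4   0.19 -0.22] op 0.115 g 59.2 q [-0.03  0.27  1.85 -0.    1.03  2.03]
0.10992310171788162 -0.4892746031853444
```

View pics/w7.png

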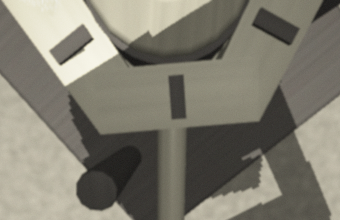

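The same picture as after stroke 1: the edge runs (251,134)–(410,121), so nut heading ≈ -0.41 and about 1.52 rad turned in all. I'll withdraw and go to the next hole.

Emit:
servo_tool(commands="0 0 -0.04 0 4 0 0;0 0 0 -15 0 0 0;0 0 0 -30 0 0 0;0 0 -0.155 1.9 24.3 0 0;0 0 -0.155 1.9 24.3 0 0")

```text
time_s: 12.3
eef_pos: [0.4569, 0.0698, 0.0767]
eef_rot: [-0.0, 0.998, -0.067, -0.0]
wrist_force: [1.6, -1.1, -1.4]
opening: 0.113
grasp_force: 58.9
```

Emit:
servo_tool(commands="0 0 -0.155 1.9 24.3 0 0;0 0 -0.155 1.9 24.3 0 0;0 0 -0.155 1.9 24.3 0 0;0 0 -0.155 1.9 24.3 0 0;0 0 -0.155 1.9 24 0 0")

```text
time_s: 12.92
eef_pos: [0.4868, -0.0458, 0.0768]
eef_rot: [-0.0, 0.949, 0.314, 0.0]
wrist_force: [0.7, -0.3, -0.2]
opening: 0.114
grasp_force: 58.8
```

Emit:
servo_tool(commands="0 0 0 0 0 0 0;0 0 0 0 0 0 0")

```text
time_s: 13.18
eef_pos: [0.4864, -0.0448, 0.0765]
eef_rot: [-0.001, 0.951, 0.311, -0.0]
wrist_force: [-0.7, 1.4, -1.1]
opening: 0.115
grasp_force: 58.9
```

Run:
```python
from h import *
import pickle
c=pickle.load(open('w7.pkl','rb'))
nut(c,(251,134),(410,121),[((329,119),(325,76))])
st();o=get_obs();d=np.array([.6117,.048,.092])-o['eef_pos'];print(np.hypot(*d[:2]),np.arctan2(d[1],d[0]))
c=calibration('wrist'); a=camera('wrist'); pickle.dump(c,open('w8.pkl','wb'));cv2.imwrite('pics/w8.png',a)
for v in(5,10,14,17):print(v,''.join(f'{x:4d}' for x in cv2.cvtColor(a,6)[v,275:360]))
for h in(.630,.636):
    X=np.array([.6117-.048*np.cos(h),.048-.048*np.sin(h),.092]);print(h,(tcpR().inv().apply(X-o['eef_pos'])*1000).round(1),proj(c,X).round(1))
```

```text
edge len (.0555) 0.0553 hole heading -0.4101 axis from edge [0.6116 0.048  0.11  ]
 rib mid [0.5767 0.0635 0.11  ] heading -0.386
t 13.18 p [ 0.4864 -0.0448  0.0765] x [ 0.807  0.59  -0.   ] z [-0.001  0.001 -1.   ] F [-0.7  1.4 -1.1] M [-0.02  0.08 -0.02] op 0.115 g 58.9 q [-0.34  0.2   1.94  0.    1.01  0.6 ]
0.1559520008672084 0.6375534447742182
5   62  62  60  62  62  63  61  62  63  61  64  61  63  61  64  62  62  62  63  65  62  60  65  64  72  76  82  93 101 106 114 117 123 123 112  96  99 129 151 159 160 150 139 140 152 160 158 157 154 144 135 132 126 121 109  99  91  87  76  66  61  60  62  65  64  62  63  62  61  62  62  63  63  68  63  63  64  63  63  64  64  65  66  66  64
10   61  62  62  59  62  64  62  63  62  63  63  61  60  59  62  60  63  60  62  60  62  59  60  62  59  59  62  63  59  56  56  58  57  58  62  62  60  61  59  57  55  55  59  56  56  61  57  58  55  57  58  61  62  61  57  56  57  59  60  61  64  61  59  62  61  62  64  62  61  62  61  60  62  63  62  62  64  66  64  62  61  60  60  62  62
14   56  55  54  54  57  56  57  60  63  65  72  83 128 177 206 216 219 211 177 144 127 128 159 206 227 213 180 154 179 217 234 234 228 211 180 141 127 123 129 160 204 206 179 144 143 177 215 231 225 210 191 200 229 237 237 231 219 202 167 134 124 135 170 191 190 163 142 136 171 203 202 169 117  86  74  74  69  64  61  60  59  62  63  62  66
17   58  56  55  54  54  53  52  52  55  56  58  56  59  58  62  67  88 107 124 121 105 109 146 165 175 178 182 188 195 205 211 215 224 230 231 221 197 164 177 220 235 236 236 233 230 233 234 232 231 229 228 226 221 213 200 189 182 167 157 133  99  96 108 106  95  90  83  74  74  70  66  64  59  60  61  61  59  61  61  60  62  67  62  64  63
0.63 [107.9  -0.9 -15.5] [[316.1  -3.4]]
0.636 [107.9  -0.6 -15.5] [[316.9  -3.4]]
```

Emit:
servo_tool(commands="0 0 0 8 -1.1 0 0;0 0 0 9 0 0 0;0 0 0 8 0 0 0;0 0 0 6 0 0 0;0 0 0 0 0 0 0")

```text
time_s: 13.85
eef_pos: [0.5121, -0.0262, 0.0767]
eef_rot: [0.0, 0.95, 0.312, -0.0]
wrist_force: [-0.9, -0.1, -1.7]
opening: 0.119
grasp_force: 58.9
```

```bash
python3 -c "
from h import *
st()"
```

```text
t 13.85 p [ 0.5121 -0.0262  0.0767] x [ 0.805  0.593 -0.   ] z [-0. -0. -1.] F [-0.9 -0.1 -1.7] M [-0.03  0.03  0.04] op 0.119 g 58.9 q [-0.28  0.24  1.88 -0.    1.02  0.65]
```

Emit:
servo_tool(commands="0 0 0 6 0 0 0;0 0 0 5 0 0 0;0 0 0 4 0 0 0;0 0 0 0 0 0 0")

```text
time_s: 14.35
eef_pos: [0.5241, -0.0175, 0.0768]
eef_rot: [0.0, 0.95, 0.312, 0.0]
wrist_force: [0.6, -0.3, -1.3]
opening: 0.117
grasp_force: 58.9
```

```bash
cat >> h.py <<'E'
def nt():
    st();o=get_obs();d=np.array([.6117,.048])-o['eef_pos'][:2];x=tcpR().as_matrix()[:,0]
    F=o['wrist_force'];u=d/np.hypot(*d);t=np.array([-u[1],u[0]])
    print('r',np.hypot(*d).round(4),'ang',np.arctan2(d[1],d[0]).round(3),'head',np.arctan2(x[1],x[0]).round(3),'Ftan',(F[:2]@t).round(2),'Frad',(F[:2]@u).round(2),
     'Mz about axis',(o['torque'][2]+np.cross(np.r_[-d,0],F)[2]).round(3))
E
python3 -c "
from h import *
nt()"
```

```text
t 14.35 p [ 0.5241 -0.0175  0.0768] x [0.806 0.592 0.   ] z [ 0. -0. -1.] F [ 0.6 -0.3 -1.3] M [-0.    0.01 -0.  ] op 0.117 g 58.9 q [-0.26  0.27  1.85  0.    1.02  0.68]
r 0.1094 ang 0.642 head 0.634 Ftan -0.58 Frad 0.33 Mz about axis 0.062
```

Emit:
servo_tool(commands="0 0 0.05 0.1 -5.5 0 0;0 0 0.05 0.1 -5.5 0 0;0 0 0.05 0.1 -5.5 0 0;0 0 0.05 0.1 -5.5 0 0;0 0 0.03 0 -3.3 0 0")

```text
time_s: 14.98
eef_pos: [0.5112, 0.0035, 0.077]
eef_rot: [0.001, 0.98, 0.2, 0.0]
wrist_force: [0.6, -4.9, -0.5]
opening: 0.117
grasp_force: 59.1
```

```bash
python3 -c "
from h import *
nt()"
```

```text
t 14.97 p [0.5112 0.0035 0.077 ] x [ 0.92   0.391 -0.   ] z [ 0.    -0.001 -1.   ] F [ 0.6 -4.9 -0.5] M [-0.75 -0.01 -0.25] op 0.117 g 59.1 q [-0.22  0.24  1.88 -0.    1.02  0.94]
r 0.1099 ang 0.417 head 0.402 Ftan -4.72 Frad -1.43 Mz about axis 0.269
```

Emit:
servo_tool(commands="0 0 0.03 0.05 -3.3 0 0;0 0 0.03 0.05 -3.3 0 0;0 0 0.03 0.05 -3.3 0 0;0 0 0 0 0 0 0")

```text
time_s: 15.48
eef_pos: [0.5074, 0.0138, 0.0767]
eef_rot: [-0.0, 0.988, 0.156, -0.0]
wrist_force: [-1.0, -3.4, -1.1]
opening: 0.114
grasp_force: 59.2
```

```bash
python3 -c "
from h import *
nt()"
```

```text
t 15.47 p [0.5074 0.0138 0.0767] x [ 0.951  0.309 -0.   ] z [-0.  0. -1.] F [-1.  -3.4 -1.1] M [-0.62  0.18 -0.18] op 0.114 g 59.2 q [-0.21  0.23  1.89  0.    1.02  1.05]
r 0.1098 ang 0.317 head 0.314 Ftan -2.93 Frad -2.05 Mz about axis 0.138
```

Emit:
servo_tool(commands="0 0 0.03 0.05 -3.3 0 0;0 0 0.03 0.05 -3.3 0 0;0 0 0.03 0.05 -3.3 0 0")

```text
time_s: 15.85
eef_pos: [0.5049, 0.0232, 0.0767]
eef_rot: [0.0, 0.994, 0.111, -0.0]
wrist_force: [-0.9, -6.3, -0.4]
opening: 0.117
grasp_force: 59.4
```

```bash
python3 -c "
from h import *
nt()"
```

```text
t 15.85 p [0.5049 0.0232 0.0767] x [ 0.976  0.22  -0.   ] z [-0. -0. -1.] F [-0.9 -6.3 -0.4] M [-1.01  0.23 -0.37] op 0.117 g 59.4 q [-0.19  0.23  1.9  -0.    1.01  1.16]
r 0.1097 ang 0.228 head 0.222 Ftan -5.92 Frad -2.35 Mz about axis 0.284
```

Emit:
servo_tool(commands="0 0 0.02 0.02 -2.2 0 0;0 0 0.02 0.02 -2.2 0 0;0 0 0 0 0 0 0")

```text
time_s: 16.23
eef_pos: [0.504, 0.027, 0.0768]
eef_rot: [0.0, 0.996, 0.091, -0.0]
wrist_force: [-1.2, -8.2, -0.7]
opening: 0.115
grasp_force: 59.8
```

```bash
python3 -c "
from h import *
nt()"
```

```text
t 16.23 p [0.504  0.027  0.0768] x [ 0.983  0.181 -0.001] z [-0.    -0.001 -1.   ] F [-1.2 -8.2 -0.7] M [-1.16  0.3  -0.42] op 0.115 g 59.8 q [-0.18  0.23  1.9  -0.    1.01  1.21]
r 0.1098 ang 0.193 head 0.182 Ftan -7.8 Frad -2.72 Mz about axis 0.434
```

Emit:
servo_tool(commands="0 0 0.015 0 -1.7 0 0;0 0 0.015 0 -1.7 0 0;0 0 0 0 0 0 0")

```text
time_s: 16.6
eef_pos: [0.5034, 0.03, 0.0768]
eef_rot: [0.001, 0.997, 0.076, -0.0]
wrist_force: [-0.8, -8.5, -0.5]
opening: 0.115
grasp_force: 60.2
```

```bash
python3 -c "
from h import *
nt()"
```

```text
t 16.6 p [0.5034 0.03   0.0768] x [ 0.988  0.152 -0.001] z [-0.    -0.001 -1.   ] F [-0.8 -8.5 -0.5] M [-1.46  0.29 -0.53] op 0.115 g 60.2 q [-0.18  0.23  1.9  -0.    1.01  1.24]
r 0.1098 ang 0.165 head 0.152 Ftan -8.2 Frad -2.2 Mz about axis 0.368
```

Emit:
servo_tool(commands="0 0 0.015 0 -1.7 0 0;0 0 0.015 0 -1.7 0 0;0 0 0 0 0 0 0")

```text
time_s: 16.98
eef_pos: [0.5029, 0.0331, 0.0768]
eef_rot: [0.001, 0.998, 0.061, -0.0]
wrist_force: [-2.1, -9.9, -1.3]
opening: 0.113
grasp_force: 60.6
```

```bash
python3 -c "
from h import *
nt()"
```

```text
t 16.98 p [0.5029 0.0331 0.0768] x [ 0.993  0.122 -0.001] z [-0.    -0.002 -1.   ] F [-2.1 -9.9 -1.3] M [-1.58  0.31 -0.64] op 0.113 g 60.6 q [-0.17  0.23  1.9  -0.    1.01  1.28]
r 0.1098 ang 0.136 head 0.122 Ftan -9.5 Frad -3.38 Mz about axis 0.406
```

Emit:
servo_tool(commands="0 0 0.015 0 -1.7 0 0;0 0 0.015 0 -1.7 0 0;0 0 0 0 0 0 0")

```text
time_s: 17.35
eef_pos: [0.5024, 0.0362, 0.0768]
eef_rot: [0.001, 0.999, 0.046, -0.0]
wrist_force: [-1.5, -11.3, -1.1]
opening: 0.113
grasp_force: 61.2
```

```bash
python3 -c "
from h import *
nt()"
```

```text
t 17.35 p [0.5024 0.0362 0.0768] x [ 0.996  0.092 -0.001] z [-0.001 -0.002 -1.   ] F [ -1.5 -11.3  -1.1] M [-1.8   0.34 -0.69] op 0.113 g 61.2 q [-0.16  0.23  1.9  -0.    1.01  1.32]
r 0.1099 ang 0.108 head 0.092 Ftan -11.08 Frad -2.7 Mz about axis 0.526
```

Emit:
servo_tool(commands="0 0 0.015 0 -1.7 0 0;0 0 0.015 0 -1.7 0 0;0 0 0.015 0 -1.7 0 0;0 0 0 0 0 0 0")

```text
time_s: 17.85
eef_pos: [0.502, 0.0409, 0.0767]
eef_rot: [0.001, 1.0, 0.023, -0.0]
wrist_force: [-2.3, -13.1, -0.2]
opening: 0.115
grasp_force: 62.3
```

```bash
python3 -c "
from h import *
nt()"
```

```text
t 17.85 p [0.502  0.0409 0.0767] x [ 0.999  0.047 -0.001] z [-0.001 -0.003 -1.   ] F [ -2.3 -13.1  -0.2] M [-2.14  0.43 -0.82] op 0.115 g 62.3 q [-0.15  0.23  1.9  -0.    1.01  1.37]
r 0.11 ang 0.065 head 0.047 Ftan -12.91 Frad -3.15 Mz about axis 0.596
```

Emit:
servo_tool(commands="0 0 0.015 0 -1.7 0 0;0 0 0.015 0 -1.7 0 0;0 0 0 0 0 0 0")

```text
time_s: 18.23
eef_pos: [0.5018, 0.044, 0.0767]
eef_rot: [0.002, 1.0, 0.008, -0.001]
wrist_force: [-3.3, -15.2, 0.1]
opening: 0.113
grasp_force: 63.3
```

```bash
python3 -c "
from h import *
nt()
c=calibration('wrist');a=camera('wrist');cv2.imwrite('pics/w9.png',a)
import pickle;pickle.dump(c,open('w9.pkl','wb'))
nt()
g=cv2.GaussianBlur(cv2.cvtColor(a,6),(3,3),0).astype(int)
for u in range(255,410,10):
  d=np.diff(g[105:150,u]);k=d.argmin();print(u,k+105,d[k],end=' | ')
"
```

```text
t 18.23 p [0.5018 0.044  0.0767] x [ 1.     0.016 -0.001] z [-0.001 -0.003 -1.   ] F [ -3.3 -15.2   0.1] M [-2.33  0.46 -0.91] op 0.113 g 63.3 q [-0.15  0.23  1.9  -0.    1.01  1.41]
r 0.11 ang 0.036 head 0.016 Ftan -15.04 Frad -3.86 Mz about axis 0.743
t 18.27 p [0.5017 0.044  0.0767] x [ 1.     0.017 -0.001] z [-0.001 -0.003 -1.   ] F [ -3.  -14.9   0.8] M [-2.24  0.46 -0.92] op 0.11 g 63.3 q [-0.15  0.23  1.9  -0.    1.01  1.41]
r 0.11 ang 0.036 head 0.017 Ftan -14.75 Frad -3.54 Mz about axis 0.704
255 130 -2 | 265 136 -2 | 275 137 -21 | 285 135 -23 | 295 133 -22 | 305 131 -23 | 315 129 -16 | 325 126 -5 | 335 124 -4 | 345 122 -22 | 355 120 -24 | 365 118 -23 | 375 116 -24 | 385 114 -24 | 395 112 -25 | 405 110 -25 |
```

Torque is about 0.7 N m. I'll ease off and withdraw.

Emit:
servo_tool(commands="0 0 -0.03 0 3.3 0 0;0 0 -0.03 0 3.3 0 0;0 0 -0.03 0 3.3 0 0;0 0 0 0 0 0 0")

```text
time_s: 18.77
eef_pos: [0.5026, 0.0356, 0.0768]
eef_rot: [0.0, 0.999, 0.054, -0.0]
wrist_force: [-1.2, -6.9, -0.4]
opening: 0.113
grasp_force: 59.7
```

```bash
cat >> h.py <<'E'
def edge(a):
    g=cv2.GaussianBlur(cv2.cvtColor(a,6),(3,3),0).astype(int);c=calibration('wrist');P=[]
    for u in list(range(270,302,4))+list(range(345,400,4)):
        d=np.diff(g[95:150,u]);k=d.argmin()
        if d[k]<-14:P.append(onz(c,(u,k+95.5),.11)[:2])
    l=cv2.fitLine(np.array(P,np.float32),cv2.DIST_HUBER,0,.001,.001).ravel();print('nut heading',(np.arctan2(l[1],l[0])+np.pi/2+np.pi/2)%np.pi-np.pi/2,len(P))
E
python3 -c "
from h import *
nt();edge(camera('wrist'))"
```

```text
t 18.77 p [0.5026 0.0356 0.0768] x [ 0.994  0.107 -0.   ] z [-0.    -0.001 -1.   ] F [-1.2 -6.9 -0.4] M [-1.03  0.16 -0.42] op 0.113 g 59.7 q [-0.16  0.23  1.9  -0.    1.01  1.3 ]
r 0.1098 ang 0.113 head 0.108 Ftan -6.69 Frad -1.96 Mz about axis 0.31
nut heading 0.22269678 18
```

Emit:
servo_tool(commands="0 0 -0.03 0 3.3 0 0;0 0 -0.02 0 2.2 0 0;0 0 0 0 0 0 0")

```text
time_s: 19.2
eef_pos: [0.5033, 0.0309, 0.0768]
eef_rot: [-0.0, 0.997, 0.079, 0.0]
wrist_force: [0.1, -1.1, -2.0]
opening: 0.115
grasp_force: 59.0
```

```bash
python3 -c "
from h import *
nt();edge(camera('wrist'))"
```

```text
t 19.2 p [0.5033 0.0309 0.0768] x [0.987 0.158 0.   ] z [ 0.     0.001 -1.   ] F [ 0.1 -1.1 -2. ] M [-0.24 -0.07 -0.06] op 0.115 g 59.0 q [-0.17  0.23  1.9   0.    1.01  1.24]
r 0.1097 ang 0.157 head 0.159 Ftan -1.15 Frad -0.06 Mz about axis 0.064
nut heading 0.22478867 17
```

Emit:
servo_tool(commands="0 0 0 -15 0 0 0;0 0 0 -30 0 0 0;0 0 0 0 0 -40 0;0 0 0 0 0 -45 0;0 0 0 0 0 0 0")

```text
time_s: 19.88
eef_pos: [0.4605, 0.0234, 0.1652]
eef_rot: [0.001, 0.997, 0.079, 0.003]
wrist_force: [-0.2, 0.2, -0.8]
opening: 0.112
grasp_force: 59.0
```

Emit:
servo_tool(commands="0 0 0 -2 50 0 0;0 0 0 -2 50 0 0;0 0 0 -2 50 0 0;0 0 0 -2 50 0 0;0 0 0 -1 48 0 0")

```text
time_s: 20.5
eef_pos: [0.4879, -0.2235, 0.1601]
eef_rot: [-0.001, 0.997, 0.079, -0.001]
wrist_force: [1.1, -0.1, 0.6]
opening: 0.114
grasp_force: 59.0
```

Emit:
servo_tool(commands="0 0 0 0 0 0 0;0 0 0 0 0 0 0")

```text
time_s: 20.75
eef_pos: [0.4879, -0.2216, 0.1603]
eef_rot: [-0.001, 0.997, 0.079, -0.001]
wrist_force: [-0.1, 0.4, -1.4]
opening: 0.115
grasp_force: 59.1
```

Run:
```python
from h import *
st();o=get_obs();c=calibration('wrist');a=camera('wrist');cv2.imwrite('pics/w10.png',a)
delta((.4889,-.2237,.0379),.160)
g=cv2.cvtColor(a,6).astype(int)
for v in(95,120,160,200,240):print(v,''.join(f'{x:4d}' for x in g[v,295:345]))
print('col320',''.join(f'{x:4d}' for x in g[60:100,320]));print('col317',''.join(f'{x:4d}' for x in g[60:100,316]))
```

```text
t 20.75 p [ 0.4879 -0.2216  0.1603] x [ 0.987  0.158 -0.002] z [-0.002  0.002 -1.   ] F [-0.1  0.4 -1.4] M [ 0.02  0.02 -0.04] op 0.115 g 59.1 q [-0.65  0.17  1.77  0.    1.2   0.76]
rot [-0.0023  0.0015 -0.0007] shift mm in present axes [  0.5   2.8 122.7]
95  163 162 166 165 166 168 169 170 160 131  86  67  74  79  84  89  92  93  94  97  98 104 106 114 119 123 123 124 120 114 110 109 104 103 102  96  95  88  82  81  79  80  79  78  79  77  78  77  80  77
120   59  53  57  59  63  66  67  69  66  67  63  65  72  76  89  88  91  93  95  96  98  99 107 112 116 120 124 124 119 123 140 175 186 184 175 163 139 107  81  69  59  54  53  52  56  58  58  56  58  58
160   78  76  78  77  80  78  78  78  76  74  69  62  70  75  83  89  91  94  96  96 101 101 101 109 111 117 122 118 114 115 111 105 106 105 100  98  94  87  81  78  74  79  76  81  78  79  81  77  79  78
200   74  78  77  77  77  76  73  78  79  76  72  64  66  76  79  87  91  95  94  95  96  98 101 106 106 111 113 114 109 109 107 107 109 103  99  98  92  89 104 111  95  77  74  76  77  76  76  79  75  90
240   67  64  62  64  61  64  64  63  61  58  53  45  58  71  77  84  89  94  95  97  98  97 102 100 107 110 110 110 109 109 107 106 104 103  97  93  88  70  52  51  61  65  65  61  64  63  67  64  64  69
col320  155 153 159 158 160 159 159 157 160 157 154 156 152 156 155 158 153 131  96  91  92  98  98 101 104 106 105 109 114 114 119 121 124 123 124 123 121 127 123 123
col317  156 158 154 156 159 158 158 154 150 151 150 149 150 155 160 164 162 138 102  85  85  88  91  91  96  95 100 100 100 101 101 103 100 102 100 104 101 102 101 102
```

Emit:
servo_tool(commands="0 0 0 0.5 3 40 0;0 0 0 0 0 40 0;0 0 0 0 0 25 0;0 0 0 0 0 10 0;0 0 0 0 0 0 0")

```text
time_s: 21.42
eef_pos: [0.4899, -0.2247, 0.0466]
eef_rot: [-0.0, 0.997, 0.08, -0.0]
wrist_force: [0.3, -0.2, -1.2]
opening: 0.119
grasp_force: 59.1
```

```bash
python3 -c "
from h import *
st()"
```

```text
t 21.43 p [ 0.4899 -0.2247  0.0466] x [ 0.987  0.159 -0.001] z [-0.001  0.001 -1.   ] F [ 0.3 -0.2 -1.2] M [-0.01  0.03  0.01] op 0.119 g 59.1 q [-0.65  0.35  1.82  0.    0.97  0.76]
```

Emit:
servo_tool(commands="0 0 0 -0.5 0 4 0;0 0 0 0 0 3 0;0 0 0 0 0 1 0;0 0 0 0 0 0 0")

```text
time_s: 21.92
eef_pos: [0.4903, -0.2261, 0.0404]
eef_rot: [0.0, 0.997, 0.079, 0.001]
wrist_force: [-2.5, 2.9, 9.4]
opening: 0.117
grasp_force: 60.3
```

```bash
python3 -c "
from h import *
st()"
```

```text
t 21.93 p [ 0.4903 -0.2261  0.0404] x [0.987 0.158 0.001] z [ 0.001 -0.001 -1.   ] F [-2.5  2.9  9.4] M [0.41 0.51 0.  ] op 0.117 g 60.3 q [-0.65  0.36  1.82  0.    0.96  0.76]
```

Emit:
servo_tool(commands="0 0 0 -0.5 -1.5 0 0;0 0 0 0 0 0.5 0;0 0 0 0 0 0 0")

```text
time_s: 22.3
eef_pos: [0.4891, -0.2245, 0.0388]
eef_rot: [0.0, 0.997, 0.079, 0.0]
wrist_force: [-1.3, 2.0, 4.9]
opening: 0.112
grasp_force: 59.7
```

```bash
python3 -c "
from h import *
st()"
```

```text
t 22.3 p [ 0.4891 -0.2245  0.0388] x [0.987 0.158 0.   ] z [ 0. -0. -1.] F [-1.3  2.   4.9] M [ 0.28  0.22 -0.01] op 0.112 g 59.7 q [-0.65  0.36  1.83  0.    0.96  0.76]
```

Practically seated, about 1 mm from the original grasp pose. One more small lower, then release and rise.

Emit:
servo_tool(commands="0 0 0 0 -0.5 0.5 0;0 0 0 0 0 0 0;0 0 0 0 0 0 0.3;0 0 0 0 0 0 0.7;0 0 0 0 0 0 1")

```text
time_s: 22.92
eef_pos: [0.4887, -0.2239, 0.0376]
eef_rot: [-0.0, 0.997, 0.079, -0.0]
wrist_force: [-0.1, 0.7, 0.4]
opening: 0.719
grasp_force: 0.0
```

Emit:
servo_tool(commands="0 0 0 0 0 0 1;0 0 0 0 0 0 1;0 0 0 0 0 0 1;0 0 0 0 0 -15 1;0 0 0 0 0 -35 1")

```text
time_s: 23.55
eef_pos: [0.4878, -0.2232, 0.0876]
eef_rot: [-0.001, 0.997, 0.079, -0.001]
wrist_force: [0.5, -1.3, -0.2]
opening: 1.004
grasp_force: 0.0
```

Emit:
servo_tool(commands="0 0 0 -25 0 -50 1;0 0 0 -25 0 -50 1;0 0 0 -10 0 -30 1;0 0 0 0 0 0 1;0 0 0 0 0 0 1")

```text
time_s: 24.18
eef_pos: [0.4295, -0.2331, 0.2177]
eef_rot: [-0.0, 0.997, 0.079, 0.0]
wrist_force: [-0.7, -0.3, -0.5]
opening: 0.997
grasp_force: 0.0
```

Run:
```python
from h import *
st();c=calibration('wrist');a=camera('wrist');cv2.imwrite('pics/w11.png',a)
y=.1644;m=np.array([.5032,-.2224,.053])
p=proj(c,[m+s*.065*np.array([np.cos(y),np.sin(y),0]) for s in(1,-1)]);print('expected ends',p.round(1))
g=cv2.cvtColor(a,6).astype(int);mx=int(p[:,0].mean())
for f in(.05,.3,.6,.95):
    q=p[0]*(1-f)+p[1]*f;v=int(q[1]);print(v,mx-20,''.join(f'{x:4d}' for x in g[v,mx-20:mx+20]))
for q in p:u,v=int(round(q[0])),int(q[1]);print('col',u,v-10,''.join(f'{x:4d}' for x in g[v-10:v+10,u]))
t=cv2.cvtColor(camera('top'),6).astype(int);tc=calibration('top');p=proj(tc,[m+s*.045*np.array([np.cos(y),np.sin(y),0]) for s in(1,0,-1)]);print(p.round(1))
t0=cv2.cvtColor(cv2.imread('pics/top0.png'),6).astype(int)
for q in p:
    v=int(q[1]);print(t0[v,395:420],t[v,395:420])
```

```text
t 24.18 p [ 0.4295 -0.2331  0.2177] x [0.987 0.158 0.   ] z [ 0.  0. -1.] F [-0.7 -0.3 -0.5] M [ 0.02 -0.01 -0.03] op 0.997 g 0.0 q [-0.74 -0.    1.83  0.    1.31  0.67]
expected ends [[319.7  32.9]
 [320.4 173.7]]
39 300  144 146 145 144 138 140 134 132 131 131 131 133 125 115 123 142 156 171 185 202 203 195 179 165 146 117  92  93 108 129 139 140 143 139 138 134 137 138 139 137
75 300  150 148 150 150 148 148 152 152 148 150 153 149 142 131 128 142 161 173 195 212 212 198 180 164 143 114  85  70  70  71  77  77  75  71  71  72  70  70  69  71
117 300   68  71  69  68  65  70  71  69  69  68  69  67  69  71  85 112 145 167 167 143 124 108  94  88  84  74  66  69  69  70  69  68  72  69  68  72  70  70  72  69
166 300  149 150 147 150 149 148 144 143 142 144 147 147 147 130  92  69  79 102 140 151 124 105  95  87  88 108 139 149 149 143 145 149 150 152 152 152 148 148 138 121
col 320 22  139 141 145 146 143 140 137 136 130 125 129 146 164 176 188 200 204 203 205 203
col 320 163  111 135 142 124 105  96  93  99 121 130 143 149 156 156 153 152 148 148 146 146
[[405.6 208.4]
 [409.3 224.6]
 [413.  241.1]]
[140  82  97 122 121 119 121 117 116 145 181 197 156  93 109 127 140 141
 145 157 150 150 151 153 149] [142  81  96 123 121 121 123 118 117 146 182 198 157  94 110 130 146 139
  96  98  94  96  97  98  98]
[151 148 148 150 148 148 148 149 150 152 142  86 118 173 195 174 155 146
 148 148 148 147 141 136 152] [151 150 151 151 153 147 105  89  91  95  97  92  84 103 117 120 102  94
  96  94  95  94  93  90  96]
[138  94 156 151 150 150 149 151 140  89 113 112 112 115 114 115 141 181
 203 158 112 114 116 116 117] [91 76 97 93 94 93 94 94 93 91 76 79 83 85 87 79 66 74 94 94 69 57 58 58
 56]
```

```bash
python3 -c "
from bench import *
print(hand_in())"
```

```text
the job is handed in; nothing more can be done
None
```

I drew the nut up to about 0.7 N m (estimated from wrist force) and laid the bar back in both notches of its rest within about 1–2 mm of its start. I handed the job in at about 24 s; it returned no verdict, and I could not measure the lid's drop directly.

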